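# Feed a zinc came to the red length stop on a brake-held gauge

### The arm

A 6-joint arm with a two-finger parallel gripper is mounted at the origin on a cart in front of the work surface, level with it; the furniture and walls round the work are solid. World frame = base frame: x ahead of the robot, y to its left, z up, the work surface at z = 0. Lengths are in m, angles in rad, forces in N, time in s.
With the tool pointing down it reaches from about 0.35 to 0.775 m from the base axis. Payload 7.3 kg.
Tool frame: the origin (TCP) lies midway between the tips of the shut fingers; the grasp point (between the pads) lies 19 mm behind it (robot.grip_depth is the z of the grasp point in the tool frame, in m); z points along the fingers, y is the line along which they close (so a half turn about z gives the same grasp; the last joint's range is limited). The gripper opens to 92 mm and grips with 3 to 60 N. Pads are 19 mm wide; open, the fingers measure 130 mm over their backs; the gripper's body (75 mm by 190 mm) begins 47 mm behind the grasp point.
Start: joints at [-1.491, 0.342, 1.524, -0, 1.275, -0.146], TCP at [0.118, -0.512, 0.227] pointing down, gripper open.
Joint ranges: [-2.53, 2.53], [-0.77, 2.02], [0.04, 2.7], [-1, 4.14], [0.28, 2.66], [-3.11, 3.11]. Speed limits (rad/s): [2.57, 2.57, 3.14, 3.14, 3.14, 3.14].

### API

Orientations are given as [roll, pitch, yaw] about the fixed x, y, z axes, in that order (R = Rz(yaw) Ry(pitch) Rx(roll)).
In Python, from cell import robot, viewer gives the robot as it stands.
- The arm moves only by the tool step_arm, never from a script. Its argument "increments" is a list of rows, each an object with "delta_pos": the shift along the tool's x, y, z in cm, a list of three; "dr": the turn, a rotation vector about the tool's x, y, z in degrees, a list of three; "fingers": the closure, from -1 (fully open) to 1 (shut), so that 0 is half open. In form: [{"delta_pos": [tx, ty, tz], "dr": [wx, wy, wz], "fingers": fingers}, ...]. A call has exactly 5 rows; each row is the pose to reach, as a shift and turn from the pose commanded when the call began, along the tool's axes at that moment; what a row does not reach only later rows make up. A row lasts 1/8 s, in which the tool goes at most 62.5 mm and 10.7 degrees, less where a joint would pass 70% of its speed; a pose out of reach is approached as far as the arm can. A call with a gripper value outside its range is refused whole. The fingers move at their own pace and stop on an object; "newtons" is the grip in N (left out, the last holds). Time passes only in rows, so rows that repeat a pose let the fingers close, or fill a call up. It gives the time, the measured TCP pose, the force, the opening and the grip force at its end, in the units of the state.
- robot.observe(): the state, without advancing time (a new reading comes with each control period).
- viewer.read_camera(name): name is "scene" or "top"; returns the picture (420x560x3 uint8, red, green, blue); there is no depth.
- viewer.camera_params(name): a dict with "K" (3x3 intrinsics, pixels), "T" (4x4, takes a point from camera to world coordinates). Camera axes: x right, y down, z forward; pixel columns grow to the right and rows downward; lengths in m; the calibration is good to about 2 mm. A picture is of the moment at which its call begins. camera_params takes no time and is no camera call.
- robot.hand_in(): hands the job in; it is judged then, once.
The state is a dict: "time": time; "qpos": joint angles; "qvel": joint speeds; "joint_efforts": joint torques, N m; "tool_pos": TCP position; "tool_rot": TCP orientation; "contact_force": force on the tool from outside, world axes, zero at the start; "torque": the same for the moment, N m; "opening": finger opening in m; "grip_force": force on a finger pad.
Only numpy, scipy, OpenCV 4.12 (cv2) and the standard library are available. Lean on these libraries where they do the work, as an engineer would, in place of code of your own. Each camera call takes 0.05 s, during which the arm holds its last target. There are 200 camera calls.

### The job

Set the came ready for cutting on the length gauge: with the fingertips press down the yellow pad in the middle of the blue carriage to free its brake, keep it pressed and push the carriage gently along the rail until it meets the red stop, so that its pusher feeds the grey zinc came forward under the bridge. Then let the pad come up so that the brake holds the carriage against the stop, with the came still resting against the pusher. Pick nothing up, do not touch the came, and leave the red stop and the things on the bench where they are.

Things in the scene. Friction and masses are not known exactly. Their poses are not given: they have to be found in the camera images.
- gauge: Came gauge, fixed: wooden base 100 x 300 x 10 mm (x by y); aluminium T-rail along y (30 mm wide, centred at x = 14 mm, top z = 22 mm); trough for the came on its -x side (centred at x = -30 mm, floor z = 10, walls to z = 16 mm); steel bridge over the trough at the -y end (top z = 29 mm); steel rule on the +x side. Origin: centre of its underside, on the bench. Its -y axis is the feed direction.
- carriage (a joint): Travel of the blue carriage, m, growing in the feed direction; its middle lies at gauge y = 0.118 - value. Saddle 44 mm (x) by 50 mm (y), top 38 mm above the bench; a steel pusher arm reaches over the trough. Pad up: a sprung brake holds it (about 20 N to drag it). Pad pressed over 2.5 mm: it runs freely, at about 2 N.
- press_pad (a joint): How far the yellow pad in the middle of the carriage is pressed, m: 0 up (brake on), 0.005 fully down (brake off). The brake lets go at about 2 mm (about 9 N); fully down takes about 12 N. Its spring lifts the pad when it is let go.
- pad_top (a point): Centre of the top face of the ribbed yellow press pad: 28 x 28 mm, 46 mm above the bench when up, 41 mm when pressed; it stands 8 mm proud of the blue saddle and rides with the carriage. A closed fingertip resting on it also carries the carriage along by friction. Axes as the gauge's.
- carriage_front (a point): Middle of the carriage's front face, 25 mm ahead of its middle in the feed direction, 30 mm above the bench: the face that meets the red stop.
- pusher_face (a point): Front of the steel pusher tongue in the trough, 20 mm ahead of the carriage's middle, 14 mm above the bench: the face that pushes the came.
- stop (a joint): Place of the red stop along the rail, m, growing in the feed direction; clamped (it yields only above 60 N) and already set to the length wanted. It must stay where it is.
- stop_face (a point): Middle of the red stop's face towards the carriage, 30 mm above the bench. Stop: red block 42 x 22 mm, top 35 mm above the bench, with a small black clamp knob at its side. Axes as the gauge's.
- came: Loose zinc came, a straight grey H-section bar 10 mm wide, 8 mm high, 170 mm long, 70 g, lying along gauge y in the trough ahead of the pusher and under the bridge. Origin: centre of its underside, 10 mm above the bench.
- came_tail (a point): Rear end of the came (towards the pusher), at mid-height.
- came_tip (a point): Front end of the came, at mid-height.
- cut_end (a point): Front end of the trough (gauge y = -150 mm), the edge where the came will later be cut; at the job's end the came stands out past it.
- flux_tin: Bystander, loose: round tin with a red lid, 71 mm across, 32 mm high; origin at the centre of its underside.
- solder_reel: Bystander, loose: grey reel of solder lying flat, 89 x 84 x 24 mm; origin at the centre of its underside.
- glass_pencil: Bystander, loose: red glass pencil, 117 x 19 x 15 mm, lying in front of the gauge (robot's side); origin at the centre of its underside.
- lead_stub: Bystander, loose: short pale bar of came with a dark groove along it, about 60 mm long and 13 mm high (45 x 57 mm over all, as it lies askew), lying in front of the gauge; origin at the centre of its underside.
- nippers: Bystander, loose: lead nippers with red grips, 68 x 156 x 13 mm, lying on the tray board to the left of the gauge; origin at the centre of its underside.

How it is judged:
On the way, in this order (a step that is already met when the one before it is completed fails the run):
1. the pad is pressed and the brake freed before the carriage has moved (value of joint press_pad above 0.0025 m and distance of carriage_front from where it was at the start of the episode below 0.01 m), for 0.1 s.
2. the carriage has been brought against the red stop with the pad still pressed (value of joint press_pad above 0.0015 m and y of carriage_front in the frame of stop_face between -0.003 and 0.003 m), for 0.1 s.
At the end, for the whole second after the job is handed in: The yellow pad is up again (less than 1 mm down), the carriage's front face is within 3 mm of the red stop's face, the came lies in the trough at rest with its rear end within 4 mm of the pusher and its tip past the trough's end, and the red stop has not moved 3 mm (value of joint press_pad below 0.001 m and y of carriage_front in the frame of stop_face between -0.003 and 0.003 m and y of came_tail in the frame of pusher_face between -0.004 and 0.002 m and distance of stop_face from where it was at the start of the episode below 0.003 m and z of came in the frame of gauge below 0.014 m and y of came_tip in the frame of cut_end below 0 m and linear speed of came below 0.01 m/s and velocity of joint carriage between -0.005 and 0.005 m/s); the robot touches nothing.
It fails at once if the carriage is dragged along with its brake on (value of joint press_pad below 0.0005 m and velocity of joint carriage above 0.015 m/s).
It fails at once if the red stop is rammed with more than 30 N or shifted by more than 4 mm (distance of stop_face from where it was at the start of the episode above 0.004 m or contact force between carriage and stop above 30 N).
It fails at once if the robot touches the came (more than 1 N) (contact force between any of the fingers, the arm and came above 1 N).
It fails at once if the came is lifted out of the trough or thrown off (z of came in the frame of gauge above 0.02 m).
It fails at once if a bystander is moved by more than 15 mm (distance of any of flux_tin, solder_reel, nippers, glass_pencil, lead_stub from where it was at the start of the episode above 0.015 m).
It also fails if it takes over 35 s, if anything falls off the work surface, if the arm or the gripper's body presses on something with over 40 N, if the wrist force passes 120 N, or if a joint passes its speed limit or range.

## Working session

There is one attempt and no reset: what is moved stays moved. The work goes in short steps, Python scripts to look and compute and a tool call to move; the robot and the scene stay as the last step left them, time stands still between calls to the robot, and variables do not carry over. Pictures are saved under pics/ and viewed, at most 10 in all, crops included, and the job is handed in when it is done.

Besides the shell and the picture viewer there is one more tool, called by a JSON object that holds its "fn" and its "kwargs". step_arm: Moves the arm, as the interface text tells. Its arguments: {"type":"object","properties":{"increments":{"type":"array"},"newtons":{"type":"number"}},"required":["increments"]}

```bash
mkdir -p pics
cat > h.py <<'E'
import numpy as np, cv2
from cell import robot, viewer
def shot(n,f):
    im=viewer.read_camera(n); cv2.imwrite('pics/'+f,im[:,:,::-1]); return im
def ray(n,u,v,z):
    p=viewer.camera_params(n);K=np.array(p['K']);T=np.array(p['T'])
    d=T[:3,:3]@np.linalg.solve(K,[u,v,1]);o=T[:3,3]
    return o+d*(z-o[2])/d[2]
def blobs(im,lo,hi,amin=60):
    m=cv2.inRange(cv2.cvtColor(im,cv2.COLOR_RGB2HSV),lo,hi)
    c,_=cv2.findContours(m,cv2.RETR_EXTERNAL,cv2.CHAIN_APPROX_NONE)
    return [x for x in c if cv2.contourArea(x)>amin]
E
python3 - <<'E'
from h import *
for n in ('top','scene'):
    im=shot(n,n+'1.png')
    for nm,lo,hi,z in (('yel',(20,120,100),(35,255,255),.046),('blue',(95,100,50),(130,255,255),.038),('red',(0,150,80),(8,255,255),.035)):
        for c in blobs(im,lo,hi):
            r=cv2.minAreaRect(c); print(n,nm,np.round(r[0]),np.round(r[1]),round(r[2]),ray(n,*r[0],z).round(4))
print(robot.observe())
E
```

```text
top yel [283. 201.] [12. 12.] 90 [0.5879 0.0126 0.046 ]
top blue [283. 202.] [21. 19.] 8 [0.5867 0.0125 0.038 ]
top blue [ 21. 186.] [14.  6.] 90 [0.6296 0.6029 0.038 ]
top blue [ 32. 158.] [11.  7.] 90 [0.6927 0.5826 0.038 ]
top blue [ 19. 146.] [15. 49.] 4 [0.7221 0.6123 0.038 ]
top blue [ 17. 111.] [ 7. 26.] 3 [0.8045 0.6214 0.038 ]
top blue [413.  91.] [ 8. 50.] 65 [ 0.8474 -0.2981  0.038 ]
top blue [27. 86.] [27.  6.] 90 [0.8631 0.6014 0.038 ]
top red [306. 249.] [43.  3.] 11 [ 0.4804 -0.0385  0.035 ]
top red [175. 245.] [35.  8.] 30 [0.4936 0.2556 0.035 ]
top red [181. 229.] [35.  8.] 12 [0.5286 0.2418 0.035 ]
top red [349. 212.] [ 9. 18.] 7 [ 0.562  -0.1367  0.035 ]
top red [268. 151.] [13. 23.] 84 [0.706 0.045 0.035]
scene yel [281. 215.] [11.  9.] 34 [0.5864 0.0181 0.046 ]
scene blue [106. 385.] [15.  8.] 36 [0.6186 0.6245 0.038 ]
scene blue [ 90. 362.] [12.  8.] 34 [0.6838 0.6054 0.038 ]
scene blue [ 60. 359.] [71. 18.] 36 [0.7421 0.6339 0.038 ]
scene blue [ 28. 331.] [27.  7.] 34 [0.8534 0.6243 0.038 ]
scene blue [282. 218.] [17. 17.] 42 [0.5829 0.0215 0.038 ]
scene blue [
[... 267 characters left out ...]
601 -0.1277  0.035 ]
{'time': 0.1, 'qpos': array([-1.49100517e+00,  3.42591557e-01,  1.52491862e+00, -2.78173231e-07,
        1.27541534e+00, -1.45997291e-01]), 'qvel': array([-0.00051623, -0.00132392, -0.00185567, -0.00126946,  0.00124019,
       -0.00037798]), 'joint_efforts': array([ 2.05439705e-03, -4.32004237e+01, -2.44694227e+01,  7.19339051e-02,
        5.26567816e-02, -4.95258269e-05]), 'tool_pos': array([ 0.11752772, -0.5112992 ,  0.22614739]), 'tool_rot': array([-3.14027393e+00, -1.93640544e-04,  2.25788401e-01]), 'contact_force': array([ 0.12123853, -0.3491876 ,  0.44015585]), 'torque': array([0.03924415, 0.01971508, 0.02374872]), 'grip_force': 0.0, 'opening': 0.09145145587493733}
```

View pics/top1.png

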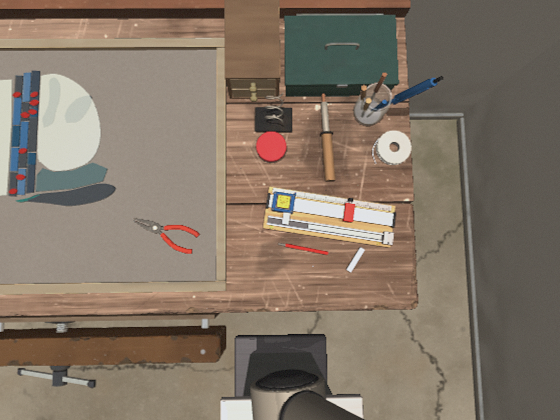

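View pics/scene1.png

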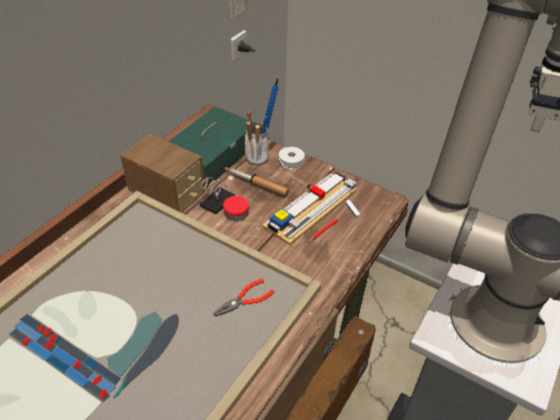

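The top view shows the gauge at about (265–395, 187–245). The yellow pad is at (283, 201) and the red stop at (349, 212), so the feed direction is about -y, turned 10°. The scene view agrees, with the pad at (281, 215) and the stop at (317, 191). The spacing between them is about 150 mm, which leaves roughly 114 mm of travel.

```bash
cat >> h.py <<'E'
from scipy.spatial.transform import Rotation as R
def rel(pos,yaw):
    s=robot.observe(); T=R.from_euler('xyz',s['tool_rot']); G=R.from_euler('xyz',[np.pi,0,yaw])
    print('cm',(100*T.inv().apply(np.array(pos)-s['tool_pos'])).round(2),'deg',(T.inv()*G).as_rotvec(degrees=True).round(2))
E
python3 - <<'E'
from h import *
for n in ('top','scene'):
    im=cv2.resize(viewer.read_camera(n),None,fx=4,fy=4,interpolation=cv2.INTER_CUBIC)
    for nm,lo,hi,z in (('yel',(20,120,100),(35,255,255),.046),('red',(0,150,80),(8,255,255),.035)):
        for c in blobs(im,lo,hi,800):
            r=cv2.minAreaRect(c); q=(np.array([r[0],*cv2.boxPoints(r)])+.5)/4-.5; print(n,nm,q[0].round(1)); print(np.array([ray(n,*p,z)[:2] for p in q]).round(4).tolist())
rel([.587,.015,.12],np.radians(-10)); rel([.587,.015,.227],np.radians(-10))
E
```

```text
top yel [283.  201.4]
[[0.5871, 0.0126], [0.5751, 0.029], [0.6035, 0.0246], [0.5991, -0.004], [0.5707, 0.0006]]
top red [306.5 248.8]
[[0.4803, -0.0391], [0.4865, 0.0095], [0.4943, 0.0078], [0.4741, -0.0877], [0.4664, -0.0859]]
top red [175.  244.5]
[[0.4937, 0.2558], [0.5059, 0.2953], [0.5223, 0.2861], [0.4815, 0.2164], [0.4652, 0.2257]]
top red [181.6 229. ]
[[0.5282, 0.2415], [0.5282, 0.2828], [0.5466, 0.2791], [0.5282, 0.2001], [0.5099, 0.204]]
top red [348.6 212.3]
[[0.5617, -0.1368], [0.5422, -0.1214], [0.5847, -0.1283], [0.5813, -0.1523], [0.5387, -0.1452]]
top red [267.9 152.2]
[[0.7031, 0.0452], [0.716, 0.0682], [0.7156, 0.022], [0.6903, 0.0224], [0.6907, 0.0684]]
scene yel [281.2 214.7]
[[0.5864, 0.0183], [0.6023, 0.0312], [0.6061, -0.0032], [0.5704, 0.0054], [0.5672, 0.0392]]
scene red [ 51.1 341.1]
[[0.7937, 0.6141], [0.7944, 0.6319], [0.8091, 0.5972], [0.793, 0.596], [0.7788, 0.6305]]
scene red [258.1 297.9]
[[0.488, 0.2726], [0.5165, 0.3009], [0.4753, 0.2307], [0.4592, 0.2441], [0.5003, 0.3132]]
scene red [250.  286.9]
[[0.522, 0.2564], [0.5399, 0.29], [0.5211, 0.2132], [0.5037, 0.2221], [0.5229, 0.298]]
scene red [325.  227.9]
[[0.4698, -0.0134], [0.4849, 0.0311], [0.4651, -0.0662], [0.4542, -0.0593], [0.4742, 0.0372]]
scene red [317.  191.3]
[[0.5594, -0.1278], [0.5852, -0.1191], [0.587, -0.1558], [0.5338, -0.1365], [0.5328, -0.1008]]
cm [ 57.54 -40.78  10.68] deg [-0.05  0.   22.94]
cm [ 5.754e+01 -4.079e+01 -2.000e-02] deg [-0.05  0.   22.94]
```

{"fn": "step_arm", "kwargs": {"increments": [{"delta_pos": [3, -2.1, 0], "dr": [0, 0, 0], "fingers": 1}, {"delta_pos": [7.5, -5.3, 0], "dr": [0, 0, 0], "fingers": 1}, {"delta_pos": [12.5, -8.8, 0], "dr": [0, 0, 0], "fingers": 1}, {"delta_pos": [17.5, -12.4, 0], "dr": [0, 0, 0], "fingers": 1}, {"delta_pos": [22.5, -15.9, 0], "dr": [0, 0, 0], "fingers": 1}], "newtons": 10}}

```text
time: 0.82
tool_pos: [0.3022, -0.3048, 0.2268]
tool_rot: [3.141, -0.0, 0.225]
contact_force: [1.5, -0.7, 0.4]
opening: 0.0462
grip_force: 0.0
```

{"fn": "step_arm", "kwargs": {"increments": [{"delta_pos": [5, -3.5, 0], "dr": [0, 0, 4.5], "fingers": 1}, {"delta_pos": [10, -7.1, 0], "dr": [0, 0, 9], "fingers": 1}, {"delta_pos": [15, -10.6, 0], "dr": [0, 0, 13.5], "fingers": 1}, {"delta_pos": [20, -14.2, 0], "dr": [0, 0, 18], "fingers": 1}, {"delta_pos": [25, -17.7, 0], "dr": [0, 0, 22.4], "fingers": 1}]}}

```text
time: 1.45
tool_pos: [0.5064, -0.0761, 0.2267]
tool_rot: [3.141, -0.0, -0.167]
contact_force: [1.0, -1.1, 0.3]
opening: 0.0009
grip_force: 0.0
```

Run:
```python
from h import *
rel([.587,.0126,.10],np.radians(-9.5));s=robot.observe();print(s['time'],s['tool_pos'],s['tool_rot'],s['opening'],s['contact_force'])
```

```text
cm [  6.47 -10.09  12.67] deg [ 0.02 -0.01 -0.09]
1.45 [ 0.50637852 -0.07607694  0.22672606] [ 3.14123208e+00 -2.36469151e-04 -1.67424291e-01] 0.0009177924486513926 [ 0.96441932 -1.10653137  0.30083175]
```

{"fn": "step_arm", "kwargs": {"increments": [{"delta_pos": [1.7, -2.6, 2], "dr": [0, 0, 0], "fingers": 1}, {"delta_pos": [3.8, -6, 5], "dr": [0, 0, 0], "fingers": 1}, {"delta_pos": [5.5, -8.6, 9], "dr": [0, 0, 0], "fingers": 1}, {"delta_pos": [6.4, -10, 12.6], "dr": [0, 0, 0], "fingers": 1}, {"delta_pos": [6.4, -10, 14.6], "dr": [0, 0, 0], "fingers": 1}]}}

```text
time: 2.08
tool_pos: [0.5843, 0.0115, 0.0781]
tool_rot: [3.141, 0.003, -0.164]
contact_force: [0.3, -0.2, 0.5]
opening: 0.0004
grip_force: 0.0
```

Run:
```python
from h import *
rel([.587,.0126,.046],np.radians(-9.5));s=robot.observe();print(s['time'],s['tool_pos'],s['contact_force'])
a=shot('top','t2.png')[150:270,230:410];b=shot('scene','s2.png')[150:270,230:410]
cv2.imwrite('pics/c2.png',cv2.resize(np.vstack([a,b]),None,fx=2.5,fy=2.5,interpolation=cv2.INTER_CUBIC)[:,:,::-1])
```

```text
cm [ 0.26 -0.15  3.21] deg [0.01 0.18 0.13]
2.075 [0.58432764 0.01150353 0.078106  ] [ 0.27464918 -0.1998377   0.47872155]
```

View pics/c2.png

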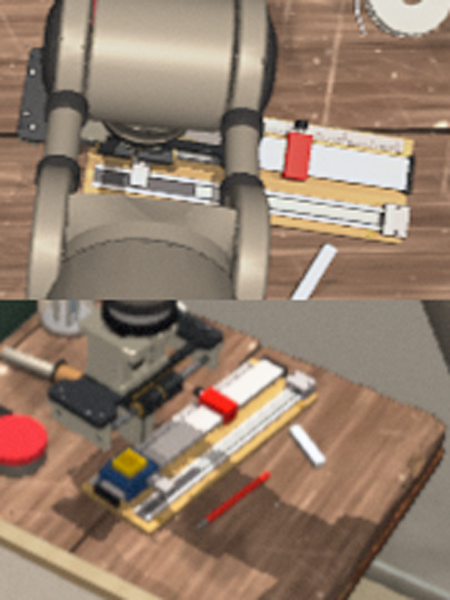

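The top crop shows the gripper over the carriage, with the red stop at (298, 155) in the crop. In the scene crop the fingers hang just above and behind the yellow pad at (128, 460). I'll check where the TCP projects, then zoom in.

Run:
```python
from h import *
s=robot.observe();rel([.587,.0126,.046],np.radians(-9.5));print(s['tool_pos'])
p=viewer.camera_params('scene');c=np.linalg.inv(p['T'])@np.r_[s['tool_pos'],1];u=p['K']@c[:3];u=u[:2]/u[2];print(u)
im=cv2.imread('pics/s2.png')[165:240,240:340];im=cv2.resize(im,None,fx=7,fy=7,interpolation=cv2.INTER_CUBIC)
cv2.circle(im,tuple(int(x) for x in (u-[240,165]+.5)*7),4,(255,0,255),1);cv2.imwrite('pics/c3.png',im)
```

```text
cm [ 0.37 -0.25  3.18] deg [0.03 0.33 0.07]
[0.58309041 0.01074534 0.07785714]
[284.11561231 204.81495999]
```

View pics/c3.png

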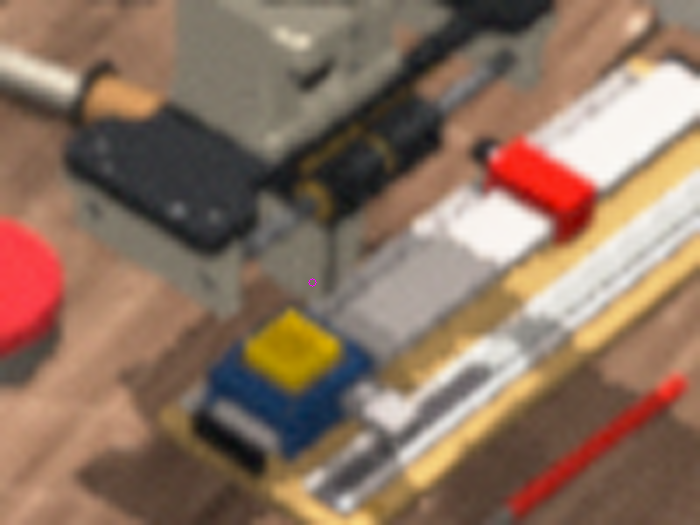

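The scene zoom shows the closed fingertips at about (312, 275), above the pad at (293, 350), and the magenta TCP mark agrees. I'll go down to just above the pad, correcting slightly on the way.

{"fn": "step_arm", "kwargs": {"increments": [{"delta_pos": [0.2, -0.1, 1.0], "dr": [0, 0, 0], "fingers": 1}, {"delta_pos": [0.2, -0.1, 1.8], "dr": [0, 0, 0], "fingers": 1}, {"delta_pos": [0.2, -0.1, 2.2], "dr": [0, 0, 0], "fingers": 1}, {"delta_pos": [0.2, -0.1, 2.4], "dr": [0, 0, 0], "fingers": 1}, {"delta_pos": [0.2, -0.1, 2.4], "dr": [0, 0, 0], "fingers": 1}]}}

```text
time: 2.8
tool_pos: [0.587, 0.0108, 0.0568]
tool_rot: [3.141, -0.0, -0.165]
contact_force: [-0.6, 0.2, 0.1]
opening: 0.0007
grip_force: 0.0
```

Run:
```python
from h import *
s=robot.observe();rel([.587,.0126,.046],np.radians(-9.5));print(s['tool_pos'],s['contact_force'],s['qvel'])
```

```text
cm [-0.03 -0.18  1.08] deg [ 0.01 -0.01  0.03]
[0.58704451 0.01081685 0.05682348] [-0.55473143  0.17722092  0.09013933] [ 0.00049575 -0.00593415 -0.0034042  -0.0002999   0.00237248  0.0001733 ]
```

{"fn": "step_arm", "kwargs": {"increments": [{"delta_pos": [0, -0.2, 0.4], "dr": [0, 0, 0], "fingers": 1}, {"delta_pos": [0, -0.2, 0.8], "dr": [0, 0, 0], "fingers": 1}, {"delta_pos": [0, -0.2, 1.1], "dr": [0, 0, 0], "fingers": 1}, {"delta_pos": [0, -0.2, 1.25], "dr": [0, 0, 0], "fingers": 1}, {"delta_pos": [0, -0.2, 1.35], "dr": [0, 0, 0], "fingers": 1}]}}

```text
time: 3.42
tool_pos: [0.5874, 0.0129, 0.0441]
tool_rot: [3.142, -0.001, -0.165]
contact_force: [-4.1, 0.4, 9.5]
opening: 0.0006
grip_force: 5.0
```

{"fn": "step_arm", "kwargs": {"increments": [{"delta_pos": [0, 0, 0.1], "dr": [0, 0, 0], "fingers": 1}, {"delta_pos": [0, 0, 0.2], "dr": [0, 0, 0], "fingers": 1}, {"delta_pos": [0, 0, 0.3], "dr": [0, 0, 0], "fingers": 1}, {"delta_pos": [0, 0, 0.35], "dr": [0, 0, 0], "fingers": 1}, {"delta_pos": [0, 0, 0.35], "dr": [0, 0, 0], "fingers": 1}]}}

```text
time: 4.05
tool_pos: [0.5875, 0.0129, 0.0411]
tool_rot: [3.142, -0.001, -0.165]
contact_force: [-3.4, 0.6, 11.4]
opening: 0.0004
grip_force: 5.6
```

{"fn": "step_arm", "kwargs": {"increments": [{"delta_pos": [0, 0, 0.07], "dr": [0, 0, 0], "fingers": 1}, {"delta_pos": [0, 0.2, 0.07], "dr": [0, 0, 0], "fingers": 1}, {"delta_pos": [0, 0.5, 0.07], "dr": [0, 0, 0], "fingers": 1}, {"delta_pos": [0, 0.9, 0.07], "dr": [0, 0, 0], "fingers": 1}, {"delta_pos": [0, 1.3, 0.07], "dr": [0, 0, 0], "fingers": 1}]}}

```text
time: 4.68
tool_pos: [0.5855, 0.0004, 0.041]
tool_rot: [-3.141, -0.001, -0.165]
contact_force: [-5.1, 2.7, 14.1]
opening: 0.0007
grip_force: 7.7
```

{"fn": "step_arm", "kwargs": {"increments": [{"delta_pos": [0, 0.4, 0], "dr": [0, 0, 0], "fingers": 1}, {"delta_pos": [0, 0.8, 0], "dr": [0, 0, 0], "fingers": 1}, {"delta_pos": [0, 1.2, 0], "dr": [0, 0, 0], "fingers": 1}, {"delta_pos": [0, 1.6, 0], "dr": [0, 0, 0], "fingers": 1}, {"delta_pos": [0, 2.0, 0], "dr": [0, 0, 0], "fingers": 1}]}}

```text
time: 5.3
tool_pos: [0.5822, -0.0194, 0.041]
tool_rot: [-3.141, -0.001, -0.165]
contact_force: [-3.9, 1.6, 15.6]
opening: 0.0008
grip_force: 7.8
```

Run:
```python
from h import *
s=robot.observe();print(s['tool_pos'],s['contact_force'])
im=shot('scene','s4.png')[165:240,240:340];cv2.imwrite('pics/c4.png',cv2.resize(im,None,fx=7,fy=7,interpolation=cv2.INTER_CUBIC)[:,:,::-1])
```

```text
[ 0.58218842 -0.01942075  0.04100522] [-3.92375983  1.58963843 15.57923987]
```

View pics/c4.png

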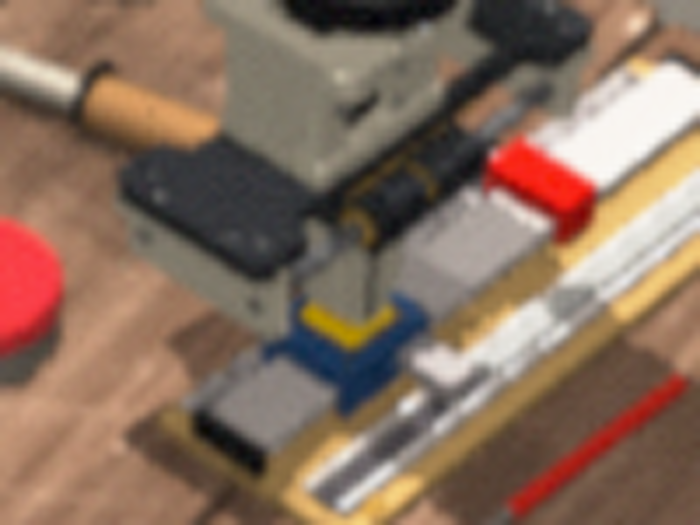

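The carriage at about (350, 340) rides along with the fingertip on the pad, and the stop at (540, 190) has not moved. I'll carry on.

{"fn": "step_arm", "kwargs": {"increments": [{"delta_pos": [0, 0.4, 0], "dr": [0, 0, 0], "fingers": 1}, {"delta_pos": [0, 0.8, 0], "dr": [0, 0, 0], "fingers": 1}, {"delta_pos": [0, 1.2, 0], "dr": [0, 0, 0], "fingers": 1}, {"delta_pos": [0, 1.6, 0], "dr": [0, 0, 0], "fingers": 1}, {"delta_pos": [0, 2.0, 0], "dr": [0, 0, 0], "fingers": 1}]}}

```text
time: 5.98
tool_pos: [0.5789, -0.0391, 0.041]
tool_rot: [-3.141, -0.002, -0.165]
contact_force: [-4.4, 3.3, 15.6]
opening: 0.0005
grip_force: 7.9
```

{"fn": "step_arm", "kwargs": {"increments": [{"delta_pos": [0, 0.4, 0], "dr": [0, 0, 0], "fingers": 1}, {"delta_pos": [0, 0.8, 0], "dr": [0, 0, 0], "fingers": 1}, {"delta_pos": [0, 1.2, 0], "dr": [0, 0, 0], "fingers": 1}, {"delta_pos": [0, 1.6, 0], "dr": [0, 0, 0], "fingers": 1}, {"delta_pos": [0, 2.0, 0], "dr": [0, 0, 0], "fingers": 1}]}}

```text
time: 6.6
tool_pos: [0.5756, -0.0589, 0.041]
tool_rot: [-3.141, -0.001, -0.165]
contact_force: [-5.0, 3.3, 16.3]
opening: 0.0008
grip_force: 7.9
```

{"fn": "step_arm", "kwargs": {"increments": [{"delta_pos": [0, 0.4, 0], "dr": [0, 0, 0], "fingers": 1}, {"delta_pos": [0, 0.8, 0], "dr": [0, 0, 0], "fingers": 1}, {"delta_pos": [0, 1.2, 0], "dr": [0, 0, 0], "fingers": 1}, {"delta_pos": [0, 1.6, 0], "dr": [0, 0, 0], "fingers": 1}, {"delta_pos": [0, 2.0, 0], "dr": [0, 0, 0], "fingers": 1}]}}

```text
time: 7.22
tool_pos: [0.5723, -0.0787, 0.041]
tool_rot: [-3.141, -0.001, -0.165]
contact_force: [-3.8, 3.8, 15.5]
opening: 0.0002
grip_force: 7.9
```

{"fn": "step_arm", "kwargs": {"increments": [{"delta_pos": [0, 0.3, 0], "dr": [0, 0, 0], "fingers": 1}, {"delta_pos": [0, 0.5, 0], "dr": [0, 0, 0], "fingers": 1}, {"delta_pos": [0, 0.7, 0], "dr": [0, 0, 0], "fingers": 1}, {"delta_pos": [0, 0.9, 0], "dr": [0, 0, 0], "fingers": 1}, {"delta_pos": [0, 1.1, 0], "dr": [0, 0, 0], "fingers": 1}]}}

```text
time: 7.85
tool_pos: [0.5705, -0.0895, 0.041]
tool_rot: [-3.141, -0.001, -0.165]
contact_force: [-4.8, 2.7, 15.5]
opening: 0.0005
grip_force: 7.9
```

Run:
```python
from h import *
s=robot.observe();print(s['tool_pos'],s['contact_force'], 'travel',np.hypot(*(s['tool_pos'][:2]-[.5875,.0129])))
im=shot('scene','s5.png')[150:225,260:360];cv2.imwrite('pics/c5.png',cv2.resize(im,None,fx=7,fy=7,interpolation=cv2.INTER_CUBIC)[:,:,::-1])
```

```text
[ 0.57050164 -0.08946754  0.04098777] [-4.8194332   2.66254166 15.51887089] travel 0.10376925320762044
```

View pics/c5.png

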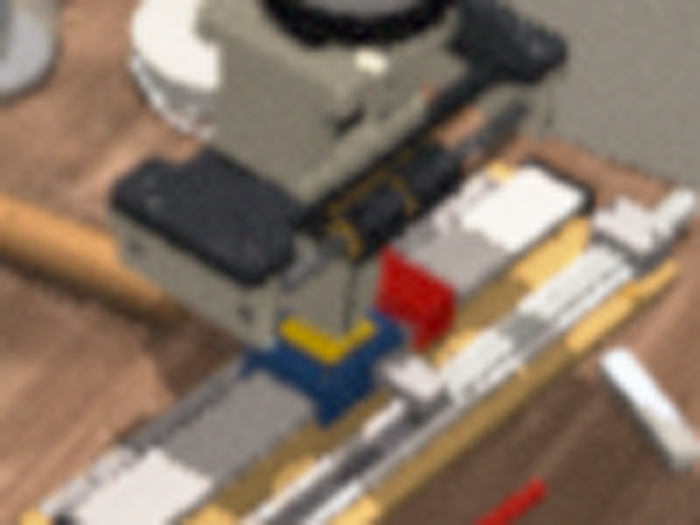

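The carriage at (330, 375) is now close to the red stop at (415, 295), with roughly 10 mm to go, and the came stands out under the bridge. I'll creep in the rest.

{"fn": "step_arm", "kwargs": {"increments": [{"delta_pos": [0, 0.16, 0], "dr": [0, 0, 0], "fingers": 1}, {"delta_pos": [0, 0.32, 0], "dr": [0, 0, 0], "fingers": 1}, {"delta_pos": [0, 0.48, 0], "dr": [0, 0, 0], "fingers": 1}, {"delta_pos": [0, 0.64, 0], "dr": [0, 0, 0], "fingers": 1}, {"delta_pos": [0, 0.8, 0], "dr": [0, 0, 0], "fingers": 1}]}}

```text
time: 8.52
tool_pos: [0.5692, -0.0974, 0.041]
tool_rot: [-3.141, -0.001, -0.165]
contact_force: [-5.4, 2.7, 16.1]
opening: 0.0007
grip_force: 7.9
```

{"fn": "step_arm", "kwargs": {"increments": [{"delta_pos": [0, 0.08, 0], "dr": [0, 0, 0], "fingers": 1}, {"delta_pos": [0, 0.16, 0], "dr": [0, 0, 0], "fingers": 1}, {"delta_pos": [0, 0.24, 0], "dr": [0, 0, 0], "fingers": 1}, {"delta_pos": [0, 0.32, 0], "dr": [0, 0, 0], "fingers": 1}, {"delta_pos": [0, 0.4, 0], "dr": [0, 0, 0], "fingers": 1}]}}

```text
time: 9.15
tool_pos: [0.5686, -0.1013, 0.041]
tool_rot: [-3.142, -0.001, -0.165]
contact_force: [-4.8, 4.2, 15.2]
opening: -0.0001
grip_force: 7.9
```

Nearly there: 115.7 mm travelled, and the force is starting to rise.

{"fn": "step_arm", "kwargs": {"increments": [{"delta_pos": [0, 0.06, 0], "dr": [0, 0, 0], "fingers": 1}, {"delta_pos": [0, 0.12, 0], "dr": [0, 0, 0], "fingers": 1}, {"delta_pos": [0, 0.18, 0], "dr": [0, 0, 0], "fingers": 1}, {"delta_pos": [0, 0.24, 0], "dr": [0, 0, 0], "fingers": 1}, {"delta_pos": [0, 0.3, 0], "dr": [0, 0, 0], "fingers": 1}]}}

```text
time: 9.78
tool_pos: [0.5683, -0.1025, 0.041]
tool_rot: [-3.139, -0.001, -0.165]
contact_force: [-2.3, 11.4, 17.0]
opening: 0.0006
grip_force: 8.2
```

The stop has been met: about 11 N along the feed, and the fingertip has stalled. I'll ease the push, then lift straight up.

{"fn": "step_arm", "kwargs": {"increments": [{"delta_pos": [0, 0, 0], "dr": [0, 0, 0], "fingers": 1}, {"delta_pos": [0, -0.08, 0], "dr": [0, 0, 0], "fingers": 1}, {"delta_pos": [0, -0.08, -0.15], "dr": [0, 0, 0], "fingers": 1}, {"delta_pos": [0, -0.08, -0.35], "dr": [0, 0, 0], "fingers": 1}, {"delta_pos": [0, -0.08, -0.55], "dr": [0, 0, 0], "fingers": 1}]}}

```text
time: 10.4
tool_pos: [0.5683, -0.1027, 0.0455]
tool_rot: [-3.141, -0.001, -0.165]
contact_force: [0.3, 2.5, 3.2]
opening: 0.0008
grip_force: 1.8
```

{"fn": "step_arm", "kwargs": {"increments": [{"delta_pos": [0, 0, -0.3], "dr": [0, 0, 0], "fingers": 1}, {"delta_pos": [0, 0, -0.8], "dr": [0, 0, 0], "fingers": 1}, {"delta_pos": [0, 0, -2], "dr": [0, 0, 0], "fingers": 1}, {"delta_pos": [0, 0, -5], "dr": [0, 0, 0], "fingers": 1}, {"delta_pos": [0, 0, -9], "dr": [0, 0, 0], "fingers": 1}]}}

```text
time: 11.02
tool_pos: [0.5673, -0.1037, 0.1352]
tool_rot: [-3.141, 0.002, -0.165]
contact_force: [0.9, 0.1, -0.2]
opening: 0.0007
grip_force: 0.0
```

Run:
```python
from h import *
s=robot.observe();print(s['time'],s['tool_pos'],s['contact_force'])
im=shot('scene','s6.png')[150:225,260:360];cv2.imwrite('pics/c6.png',cv2.resize(im,None,fx=7,fy=7,interpolation=cv2.INTER_CUBIC)[:,:,::-1])
```

```text
11.025 [ 0.56733155 -0.10374173  0.13518951] [ 0.92841872  0.05332592 -0.23183539]
```

View pics/c6.png

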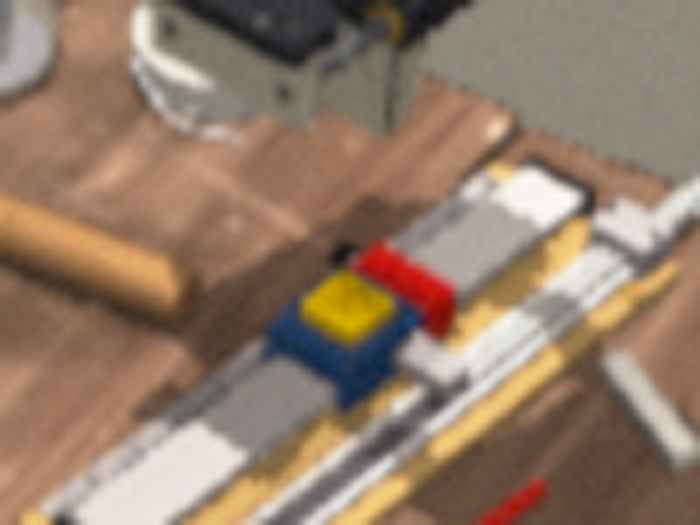

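The carriage sits against the red stop at (415, 300) with the pad up at (350, 305). The came's end at (450, 375) is at the pusher, and its tip is out past the bridge at (690, 195). I'll let the arm settle and hand in.

{"fn": "step_arm", "kwargs": {"increments": [{"delta_pos": [0, 0, -1], "dr": [0, 0, 0], "fingers": 1}, {"delta_pos": [0, 0, -2], "dr": [0, 0, 0], "fingers": 1}, {"delta_pos": [0, 0, -2], "dr": [0, 0, 0], "fingers": 1}, {"delta_pos": [0, 0, -2], "dr": [0, 0, 0], "fingers": 1}, {"delta_pos": [0, 0, -2], "dr": [0, 0, 0], "fingers": 1}]}}

```text
time: 11.7
tool_pos: [0.5675, -0.1036, 0.1538]
tool_rot: [-3.141, 0.001, -0.165]
contact_force: [0.3, -0.1, 0.1]
opening: 0.0006
grip_force: 0.0
```

```bash
python3 -c "
from cell import robot
print(robot.hand_in())"
```

```text
the job is handed in; nothing more can be done
None
```

I handed the job in at about 12 s, and no verdict came back: the last picture shows the carriage against the red stop, the pad up, and the came at the pusher with its tip out past the bridge.

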